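Zero a coffee grinder's burrs with the thumbscrew and refit the hopper

TASK

The coffee grinder is set too coarse: turn the thumbscrew on its top clockwise until it bottoms and you feel the burrs touch, without forcing it, then back it off a quarter turn. Then set the loose bean hopper (the open metal sleeve) down over the thumbscrew so that it stands level and fully home on the grinder, let go of it, and leave everything else where it is.

Things in the scene. Friction and masses are not known exactly. Their poses are not given: they have to be found in the camera images.
- grinder: Coffee grinder, fixed on the worktop, 247 mm high with its thumbscrew. Origin on the worktop under the upright burr axis; x points away from spout and cup, z up. Round head on the burr axis: radius 53 mm, top at 185 mm; only seat flange, collar and thumbscrew are higher. Spout and cup reach 112 mm to -x, the housing 68 mm to +x and 60 mm to each side.
- thumbscrew_grip (a point): Middle of the thumbscrew's grip, on the burr axis, 233 mm above the worktop: a flat steel bar 44 mm long (x axis), 13 mm thick (y), 26 mm high; collar and brass bush below it end at 210 mm. It turns with the screw; clockwise from above lowers it, 2 mm a turn. The burrs touch 2.1 to 3.5 rad clockwise of the start, differently each time, at no fixed angle. Friction 0.05 N m; it stays where left.
- upper_burr: Upper burr, inside the grinder; goes up and down with the thumbscrew. Origin at the centre of its lower face, z up. Its height over the lower burr is the gap: 0 at the touch, 0.5 mm a quarter turn off it. At the touch the screw stops hard and the torque rises steeply: 0.1 to 0.4 N m over the running torque is a good touch; it falls back as soon as the screw is turned the other way.
- bush_mark (a point): Mark on the rim of the flat brass bush, 26 mm across, that is pressed into the top of the collar and carries the screw's thread, 12.5 mm off the burr axis and 210 mm up. It must not turn: more than about 0.8 N m on the screw against the touching burrs twists it in its seat and spoils the setting.
- lower_burr: Lower burr, fixed inside the grinder on the burr axis, 150 mm up. Origin at the centre of its upper face, z up. The burrs are out of sight, and the readings of the two are too coarse to tell the gap.
- hopper_center (a point): Middle of the loose bean hopper (half-way up, on its axis): a straight metal sleeve standing upright, open at both ends, 80 mm high, outside diameter 62 mm (65 mm at the dark beads round its ends), inside diameter 56 mm, about 0.15 kg. z up along its axis. It may stand on either side of the grinder.
- hopper_seat (a point): Centre of the flange (radius 37 mm) on top of the grinder, 189 mm above the worktop, on the burr axis, z up. The hopper's lower edge rests on it when home, its middle then 40 mm above this point. The collar that centres it stands on the flange: radius 25 mm for 10 mm, then tapering to 21 mm at 18 mm. The thumbscrew stands free inside.
- mug: Bystander: a plain off-white mug, to be left where it is. Origin at its underside.
- jar: Bystander: a screw-top jar with a dark lid, to be left where it is. Origin at its underside.
- mandarin: Bystander: a mandarin, to be left where it is. Origin at its underside.
- spoon: Bystander: a steel teaspoon, to be left where it is. Origin at its underside.
- timer: Bystander: a round wind-up kitchen timer, to be left where it is. Origin at its underside.
Not all that is in view belongs to the job. What is shaped like the part that bears hopper_center but blue, purple or yellow is not meant.

How it is judged (in metres and radians):
On the way, in this order (a step that is already met when the one before it is completed fails the run):
1. the thumbscrew is turned clockwise until it bottoms, the burrs touching (gap below 0.02 mm) (z of upper_burr in the frame of lower_burr below 2e-05 m), for 0.1 s.
2. the thumbscrew is backed off a quarter turn and rests there (burr gap 0.35 to 0.65 mm, that is 63 to 117 degrees off the touch) (z of upper_burr in the frame of lower_burr between 0.00035 and 0.00065 m), for 0.5 s.
At the end, for the whole second after the job is handed in: The burr gap stands at 0.35 to 0.65 mm (the thumbscrew 63 to 117 degrees back from where the burrs touched), and the hopper sits over the collar on the grinder's flange: its axis within 5 mm of the burr axis, its middle 37.5 to 42.5 mm above the flange, upright within 0.06 rad, at rest (all of step 2 and horizontal distance between hopper_center and hopper_seat below 0.005 m and z of hopper_center in the frame of hopper_seat between 0.0375 and 0.0425 m and angle between hopper_center's own z axis and vertical below 0.06 rad and linear speed of hopper below 0.02 m/s).
It fails at once if the screw is forced (more than about 0.8 N m against the touching burrs turns the brass bush in its seat: its mark moves by more than 0.6 mm) (distance of bush_mark from where it was at the start of the episode above 0.0006 m).
It fails at once if the hopper is dropped (falls faster than 0.5 m/s out of the gripper) (linear speed of hopper above 0.5 m/s and contact force between the fingers and hopper below 0.05 N).
It fails at once if the mug, jar, mandarin, spoon or timer is moved by more than 30 mm (distance of any of mug, jar, mandarin, spoon, timer from where it was at the start of the episode above 0.03 m).
It also fails if it takes over 70 s, if anything falls off the work surface, if the arm or the gripper's body presses on something with over 40 N, if the wrist force passes 120 N, or if a joint passes its speed limit or range.

ROBOT

A 7-joint arm with a two-finger parallel gripper is mounted at the origin on a cart in front of the work surface, level with it; the furniture and walls round the work are solid. World frame = base frame: x ahead of the robot, y to its left, z up, the work surface at z = 0. Lengths are in m, angles in degrees, forces in N, time in s.
With the tool pointing down it reaches from about 0.35 to 0.9 m from the base axis. Payload 8.1 kg.
Tool frame: the origin (TCP) lies on the centre line of the jaws, within the pads' length; the fingertips stand ahead of it and the grasp point (between the pads) lies 5 mm behind it (tcp_to_tips is the z of the fingertips in the tool frame, in m); z points along the fingers, y is the line along which they close (so a half turn about z gives the same grasp; the last joint's range is limited). The gripper opens to 92 mm and grips with 3 to 60 N. Pads are 19 mm wide; open, the fingers measure 130 mm over their backs; the gripper's body (75 mm by 190 mm) begins 47 mm behind the grasp point.
Start: joints at [67.288, 24.895, 1.432, 90.138, -0.665, 64.973, -4.303], TCP at [0.181, -0.598, 0.241] pointing down, gripper open.
Joint ranges: [-149.89, 149.89], [-25.12, 119.58], [-72.63, 75.52], [4.76, 147.25], [-75.54, 255.54], [6.69, 114.76], [-157.13, 157.13]. Speed limits (degrees/s): [127.2, 127.2, 172.46, 172.46, 180, 180, 180].

INTERFACE

Orientations are given as a 3x3 rotation matrix whose columns are the frame's x, y, z axes.
In Python, from cell import observe, capture, camera_params, finish_job, tcp_to_tips gives the robot as it stands.
- The arm moves only by the shell command python3 -m jog 'ROWS' [FORCE]. ROWS is JSON, a list of rows, each a list of 5 numbers: the shift along the tool's x, y, z in mm, then the turn about the tool's z in rad, then the finger opening in mm, from 0 to 91.8. A call has exactly 8 rows; each row shifts and turns the commanded pose from where the row before left it, along the tool's axes as they then stand; what a row does not reach is not made up. A row lasts 1/10 s, in which the tool goes at most 50 mm and 8.59 degrees, less where a joint would pass 70% of its speed; a pose out of reach is approached as far as the arm can. A call is refused whole if a number of a shift passes 50 or a number of a turn 0.15, either way. A call with a gripper value outside its range is refused whole. The fingers move at their own pace and stop on an object; FORCE is the grip in N (left out, the last holds). Time passes only in rows, so rows that do not move let the fingers close, or fill a call up. It gives the time, the measured TCP pose, the force, the opening and the grip force at its end, in the units of the state.
- observe(): the state, without advancing time (a new reading comes with each control period).
- capture(name): name is "side" or "top"; returns (picture, depth): 480x640x3 uint8, blue, green, red; 480x640 float32, m along the optical axis (not along the pixel's ray), 0 where there is no reading.
- camera_params(name): a dict with "K" (3x3 intrinsics, pixels), "D" ([k1, k2, p1, p2, k3] as OpenCV has them; the pictures are not rectified), "T" (4x4, takes a point from camera to world coordinates). Camera axes: x right, y down, z forward; pixel columns grow to the right and rows downward; lengths in m; the calibration is good to about 2 mm. A picture is of the moment at which its call begins. camera_params takes no time and is no camera call.
- finish_job(): hands the job in; it is judged then, once.
The state is a dict: "time": time; "joints": joint angles; "dq": joint speeds; "joint_torque": joint torques, N m; "position": TCP position; "orientation": TCP orientation; "ft_force": force on the tool from outside, world axes, zero at the start; "ft_torque": the same for the moment, N m; "width": finger opening in m; "grip_force": force on a finger pad.
Only numpy, scipy, OpenCV 4.12 (cv2) and the standard library are available. Lean on these libraries where they do the work, as an engineer would, in place of code of your own. Each camera call takes 0.05 s, during which the arm holds its last target. There are 200 camera calls.

## Working session

There is one attempt and no reset: what is moved stays moved. The work goes in short steps, Python scripts to look and compute and a shell command to move; the robot and the scene stay as the last step left them, time stands still between calls to the robot, and variables do not carry over. Pictures are saved under pics/ and viewed, at most 10 in all, crops included, and the job is handed in when it is done.

```bash
mkdir -p pics
python3 - <<'E'
from cell import *
import cv2, numpy as np
for n in("side","top"):
    im,d=capture(n); cv2.imwrite(f"pics/{n}0.png",im); np.save(f"{n}0.npy",d)
    p=camera_params(n); print(n,p["K"],p["D"],np.round(p["T"],3))
s=observe(); print(s["position"],s["orientation"],s["ft_force"],s["width"],tcp_to_tips)
E
```

```text
side [[506.92330706   0.         310.04633024]
 [  0.         506.92330706 242.76346059]
 [  0.           0.           1.        ]] [-0.07587078  0.          0.          0.          0.        ] [[ 0.796 -0.405  0.45  -0.166]
 [-0.606 -0.535  0.589 -0.938]
 [ 0.003 -0.741 -0.671  1.109]
 [ 0.     0.     0.     1.   ]]
top [[558.3489135    0.         316.17270831]
 [  0.         558.3489135  240.17995797]
 [  0.           0.           1.        ]] [-0.10593212  0.          0.          0.          0.        ] [[-2.400e-02 -9.850e-01  1.720e-01  2.550e-01]
 [-1.000e+00  2.500e-02 -1.000e-03 -1.030e-01]
 [-4.000e-03 -1.720e-01 -9.850e-01  1.445e+00]
 [ 0.000e+00  0.000e+00  0.000e+00  1.000e+00]]
[ 0.18084748 -0.59780309  0.24003023] [[ 9.57154371e-01  2.89577674e-01 -5.30486959e-04]
 [ 2.89578131e-01 -9.57153489e-01  1.30597876e-03]
 [-1.29575153e-04 -1.40364070e-03 -9.99999007e-01]] [-0.16476776 -0.19644356  0.10124257] 0.09147698179682441 0.014
```

View pics/side0.png

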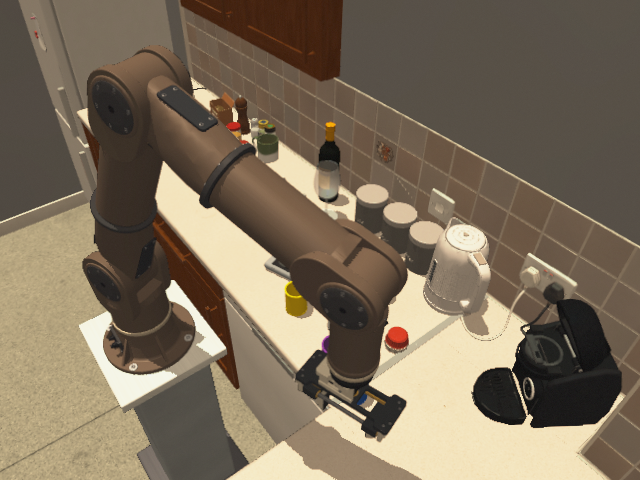

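View pics/top0.png

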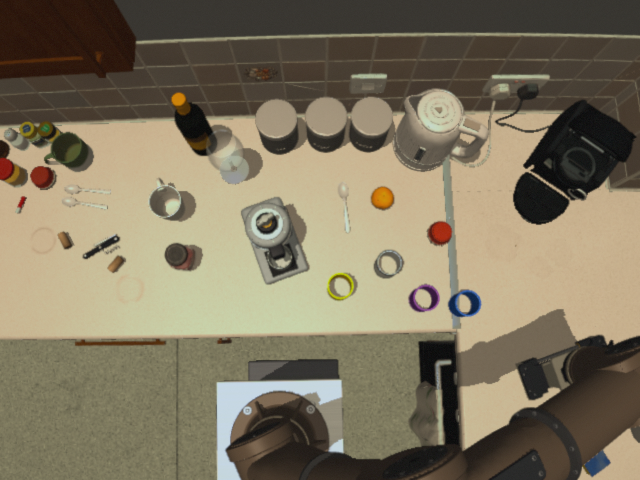

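The top view shows the grinder at (268,222), with its thumbscrew at about (266,222). There are four sleeves: grey metal at (389,263), yellow (341,287), purple (424,298) and blue (465,304). The grey one fits the bare metal description, since the coloured ones are excluded. I'll confirm it with a crop.

```bash
cat > h.py <<'E'
from cell import *
import cv2, numpy as np
P=camera_params("top"); K=np.array(P["K"]);D=np.array(P["D"]);T=np.array(P["T"])
def cloud(d):
    v,u=np.mgrid[0:480,0:640]
    n=cv2.undistortPoints(np.stack([u,v],-1).reshape(-1,1,2).astype(np.float64),K,D).reshape(480,640,2)
    c=np.concatenate([n*d[...,None],d[...,None]],-1)
    return c@T[:3,:3].T+T[:3,3]
def circ(xy):
    A=np.c_[2*xy,np.ones(len(xy))]; s=np.linalg.lstsq(A,(xy**2).sum(1),rcond=None)[0]
    return s[:2],np.sqrt(s[2]+s[:2]@s[:2])
E
python3 - <<'E'
from h import *
im=cv2.imread("pics/top0.png"); d=np.load("top0.npy"); w=cloud(d)
def pts(u0,u1,v0,v1,z0,z1):
    q=w[v0:v1,u0:u1].reshape(-1,3); return q[(q[:,2]>z0)&(q[:,2]<z1)]
h=pts(370,408,243,283,.07,.09); print("hopper",len(h),circ(h[:,:2]),np.median(h[:,2]))
b=pts(235,310,190,290,.225,.26); print("bar",len(b),b.mean(0),b[:,2].max())
if len(b)>3:
    c=cv2.minAreaRect((b[:,:2]*1000).astype(np.float32)); print(c); 
    e=np.linalg.svd(b[:,:2]-b[:,:2].mean(0))[2][0]; print("bar dir",e)
hd=pts(235,310,190,290,.178,.188); print("head",len(hd),cv2.minEnclosingCircle((hd[:,:2]*1000).astype(np.float32)))
fl=pts(235,310,190,290,.187,.193); print("flange",len(fl),circ(fl[:,:2]))
for n,(u,v) in dict(mandarin=(382,198),spoon=(347,205),timer=(440,232),yellow=(334,276),purple=(424,288),mug=(160,200),kettle=(437,110)).items():
    q=w[v-12:v+12,u-12:u+12].reshape(-1,3); print(n,w[v,u].round(3),q[:,2].max().round(3))
a=cv2.resize(im[185:295,225:315],None,fx=4.5,fy=5*0.9); b=cv2.resize(im[235:325,320:485],None,fx=2.2,fy=2.2)
o=np.zeros((495,405+363,3),np.uint8); o[:,:405]=a; o[:198,405:]=b; cv2.imwrite("pics/crop0.png",o)
E
```

```text
hopper 159 (array([ 0.43181704, -0.28127029]), np.float64(0.029396497360640247)) 0.08163364162888609
bar 152 [0.51262403 0.00842981 0.24424975] 0.2541098953854497
((512.8093872070312, 8.209030151367188), (18.758758544921875, 43.03026580810547), 37.78847885131836)
bar dir [-0.54168381  0.84058233]
head 698 ((514.0369873046875, 9.652250289916992), 53.36395263671875)
flange 584 (array([0.51459095, 0.00957536]), np.float64(0.037641861790040816))
mandarin [ 0.603 -0.275  0.054] 1.445
spoon [ 0.599 -0.187  0.001] 1.445
timer [ 0.511 -0.42   0.051] 1.445
yellow [ 0.402 -0.145  0.085] 1.445
purple [ 0.372 -0.377  0.019] 1.445
mug [0.617 0.303 0.038] 1.445
kettle [ 0.763 -0.389  0.24 ] 1.445
```

View pics/crop0.png

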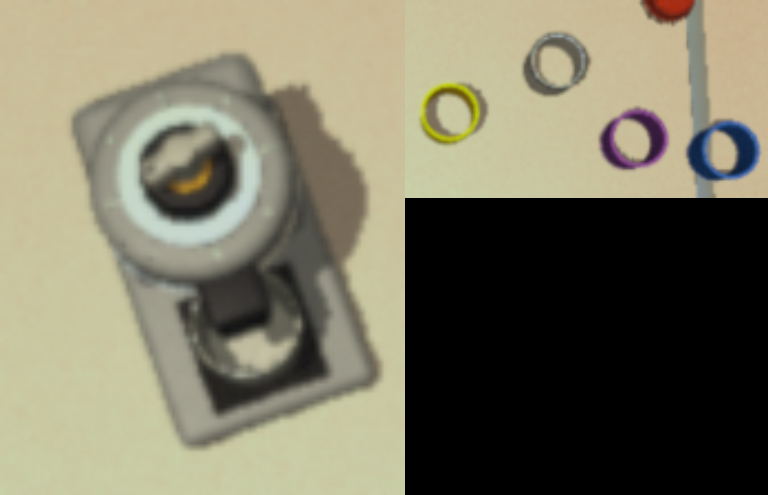

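The grey sleeve at (389,263) is the bare-metal hopper, at about (0.432, -0.281). The burr axis is at about (0.5145, 0.0095), and the bar runs at roughly 120° in the world frame. Next I move above the grinder.

```bash
python3 -m jog '[[31,-30,-6,0,60],[31,-30,-6,0,60],[31,-30,-6,0,60],[31,-30,-6,0,60],[31,-30,-6,0,60],[31,-30,-6,0,60],[31,-30,-6,0,60],[31,-30,-6,0,60]]' 12
python3 -m jog '[[31,-30,-1,0,60],[31,-30,-1,0,60],[31,-30,-1,0,60],[31,-30,-1,0,60],[31,-30,-1,0,60],[31,-30,-1,0,60],[31,-30,-1,0,60],[30,-30,-1,0,60]]'
python3 -m jog '[[0,0,0,-0.14,60],[0,0,0,-0.14,60],[0,0,0,-0.14,60],[0,0,0,-0.14,60],[0,0,0,-0.14,60],[0,0,0,-0.14,60],[0,0,0,-0.14,60],[0,0,0,-0.14,60]]'
python3 -m jog '[[0,0,0,-0.14,60],[0,0,0,-0.14,60],[0,0,0,-0.14,60],[0,0,0,-0.14,60],[0,0,0,-0.14,60],[0,0,0,0,60],[0,0,0,0,60],[0,0,0,0,60]]'
python3 - <<'E'
from h import *
s=observe(); R=np.array(s["orientation"]); print(s["joints"],R.round(4)); print((R.T@(np.array([.5145,.0095,.231])-s["position"])*1000).round(1), np.degrees(np.arctan2(R[1,1],R[0,1])))
im,d=capture("side"); cv2.imwrite("pics/s1.png",cv2.resize(im[120:420,150:550],None,fx=2,fy=2))
E
```

```text
time: 0.9
position: [0.3492, -0.295, 0.2888]
orientation: [[0.957, 0.29, -0.0], [0.29, -0.957, -0.0], [-0.0, -0.0, -1.0]]
ft_force: [1.2, -0.8, -0.7]
width: 0.0597
grip_force: 0.0
time: 1.7
position: [0.5162, 0.006, 0.2965]
orientation: [[0.957, 0.289, -0.0], [0.289, -0.957, -0.0], [-0.0, 0.0, -1.0]]
ft_force: [0.8, -0.9, -0.2]
width: 0.0599
grip_force: 0.0
time: 2.5
position: [0.5156, 0.0044, 0.2964]
orientation: [[0.151, 0.989, -0.001], [0.989, -0.151, -0.0], [-0.0, -0.001, -1.0]]
ft_force: [0.5, -0.3, 0.1]
width: 0.0598
grip_force: 0.0
time: 3.3
position: [0.5157, 0.0045, 0.2966]
orientation: [[-0.514, 0.858, -0.0], [0.858, 0.514, -0.0], [0.0, -0.0, -1.0]]
ft_force: [0.6, 0.4, -0.3]
width: 0.06
grip_force: 0.0
[ 26.464327    17.17556902 -41.88240495  97.7912072   12.13310734
  69.69028322  12.52247631] [[-5.138e-01  8.579e-01 -3.000e-04]
 [ 8.579e-01  5.138e-01 -0.000e+00]
 [ 1.000e-04 -2.000e-04 -1.000e+00]]
[ 4.9  1.6 65.6] 30.915639988903163
```

View pics/s1.png

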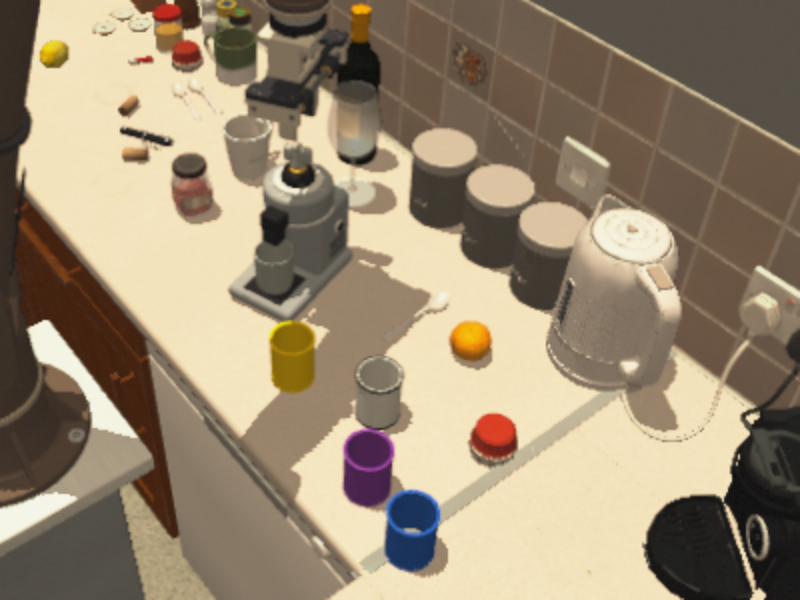

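The gripper hangs above the thumbscrew (crop ~ (297,150)) and the way down is clear. I'll descend and grip lightly, so the limited grip force also limits torque.

```bash
python3 -m jog '[[2.5,0.8,0,0.03,60],[2.5,0.8,6,0,60],[0,0,12,0,60],[0,0,12,0,60],[0,0,12,0,60],[0,0,12,0,60],[0,0,12,0,60],[0,0,0,0,60]]' 12
python3 -m jog '[[0,0,0,0,0],[0,0,0,0,0],[0,0,0,0,0],[0,0,0,0,0],[0,0,0,0,0],[0,0,0,0,0],[0,0,0,0,0],[0,0,0,0,0]]' 12
cat > st.py <<'E'
from h import *
s=observe(); R=np.array(s["orientation"]); print(round(s["time"],2),np.round(s["position"],4),"ang",np.degrees(np.arctan2(R[1,1],R[0,1])).round(2),"F",np.round(s["ft_force"],2),"T",np.round(s["ft_torque"],3),round(s["width"],4),round(s["grip_force"],1),"j7",round(s["joints"][6],1),round(s["joints"][2],1))
E
python3 st.py
```

```text
time: 4.15
position: [0.5137, 0.0093, 0.2287]
orientation: [[-0.491, 0.871, -0.003], [0.871, 0.491, -0.0], [0.001, -0.003, -1.0]]
ft_force: [-0.3, 1.0, 0.2]
width: 0.0603
grip_force: 0.0
time: 4.95
position: [0.5154, 0.0099, 0.2309]
orientation: [[-0.491, 0.871, 0.002], [0.871, 0.491, 0.0], [-0.0, 0.002, -1.0]]
ft_force: [4.1, 1.3, -1.4]
width: 0.0132
grip_force: 11.9
4.95 [0.5154 0.0099 0.2309] ang 29.4 F [ 4.1   1.29 -1.36] T [ 0.208 -1.083 -0.013] 0.0132 11.9 j7 7.7 -40.8
```

```bash
python3 -m jog '[[0,0.8,0,0.05,0],[0,0,0.05,0.14,0],[0,0,0.05,0.14,0],[0,0,0.05,0.14,0],[0,0,0.05,0.14,0],[0,0,0.05,0.14,0],[0,0,0.05,0.14,0],[0,0,0.05,0.14,0]]' |tail -1; python3 st.py
python3 -m jog '[[0,0,0.05,0.14,0],[0,0,0.05,0.14,0],[0,0,0.05,0.14,0],[0,0,0.05,0.14,0],[0,0,0.05,0.14,0],[0,0,0.05,0.08,0],[0,0,0,0.03,0],[0,0,0,0.03,0]]'|tail -1; python3 st.py
```

```text
grip_force: 12.0
5.75 [0.516  0.0101 0.2306] ang -29.95 F [ 2.86 -0.02 -2.09] T [ 0.006 -0.954  0.07 ] 0.013 12.0 j7 -46.7 -28.3
grip_force: 12.0
6.55 [0.516  0.0098 0.2303] ang -77.77 F [ 6.2  -1.95 -0.79] T [-0.287 -1.139  0.044] 0.0133 12.0 j7 -91.2 -19.1
```

```bash
for i in 1; do python3 -m jog '[[0.7,0,0.01,0.03,0],[0,0,0.01,0.03,0],[0,0,0.01,0.03,0],[0,0,0.01,0.03,0],[0,0,0.01,0.03,0],[0,0,0.01,0.03,0],[0,0,0.01,0.03,0],[0,0,0.01,0.03,0]]' |tail -1; python3 st.py; done
python3 -m jog '[[0,0,0.01,0.03,0],[0,0,0.01,0.03,0],[0,0,0.01,0.03,0],[0,0,0.01,0.03,0],[0,0,0.01,0.03,0],[0,0,0.01,0.03,0],[0,0,0.01,0.03,0],[0,0,0.01,0.03,0]]' |tail -1; python3 st.py
```

```text
grip_force: 12.0
7.35 [0.5162 0.01   0.2301] ang -91.65 F [ 2.75 -3.47  5.11] T [-0.848 -0.782  0.004] 0.0129 12.0 j7 -104.2 -16.5
grip_force: 12.0
8.15 [0.5162 0.01   0.2301] ang -105.41 F [ 4.42 -4.19  5.07] T [-0.925 -0.733  0.1  ] 0.013 12.0 j7 -117.1 -14.0
```

```bash
python3 -m jog '[[0,0,0,0.03,0],[0,0,0,0.03,0],[0,0,0,0.03,0],[0,0,0,0.03,0],[0,0,0,0.03,0],[0,0,0,0.03,0],[0,0,0,0.03,0],[0,0,0,0.03,0]]' |tail -1; python3 st.py
```

```text
grip_force: 12.0
8.95 [0.5161 0.01   0.23  ] ang -119.16 F [ 3.09 -3.86  4.67] T [-0.894 -0.761  0.071] 0.0128 12.0 j7 -130.0 -11.5
```

```bash
python3 -m jog '[[0,0,0,0.03,0],[0,0,0,0.03,0],[0,0,0,0.03,0],[0,0,0,0.03,0],[0,0,0,0.03,0],[0,0,0,0.03,0],[0,0,0,0.03,0],[0,0,0,0.03,0]]' |tail -1; python3 st.py
```

```text
grip_force: 12.2
9.75 [0.5161 0.01   0.2299] ang -132.9 F [ 4.12 -3.08  4.06] T [-0.694 -0.809  0.283] 0.013 12.2 j7 -142.9 -9.1
```

Torque has jumped from about 0.06 to 0.28 N m, which looks like the touch. I'll check that it holds and rises with a tiny further turn.

```bash
python3 -m jog '[[0,0,0,0.005,0],[0,0,0,0,0],[0,0,0,0,0],[0,0,0,0,0],[0,0,0,0,0],[0,0,0,0,0],[0,0,0,0,0],[0,0,0,0,0]]' |tail -1; python3 st.py
```

```text
grip_force: 12.2
10.55 [0.5161 0.0101 0.2299] ang -133.1 F [ 3.1  -3.36  3.81] T [-0.775 -0.755  0.317] 0.013 12.2 j7 -143.1 -9.0
```

```bash
python3 -m jog '[[0,0,0,-0.1,0],[0,0,-0.05,-0.14,0],[0,0,-0.05,-0.14,0],[0,0,-0.05,-0.14,0],[0,0,-0.05,-0.14,0],[0,0,-0.05,-0.14,0],[0,0,-0.05,-0.14,0],[0,0,-0.05,-0.14,0]]' |tail -1; python3 st.py
python3 -m jog '[[0,0,-0.05,-0.14,0],[0,0,-0.05,-0.14,0],[0,0,-0.05,-0.14,0],[0,0,0,-0.08,0],[0,0,0,0,0],[0,0,0,0,0],[0,0,0,0,0],[0,0,0,0,0]]' |tail -1; python3 st.py
```

```text
grip_force: 12.0
11.35 [0.516  0.0099 0.2302] ang -70.93 F [ 3.44 -3.97  4.24] T [-1.013 -0.69  -0.068] 0.0129 12.0 j7 -84.8 -20.3
grip_force: 12.0
12.15 [0.5161 0.01   0.2304] ang -42.66 F [ 4.06 -3.66  3.99] T [-1.155e+00 -8.720e-01 -1.000e-03] 0.0129 12.0 j7 -58.5 -25.7
```

Step 2 should be met: the screw is about 90° off the touch and at rest. Now I release it, rise and go to the hopper.

```bash
python3 -m jog '[[0,0,0,0,91],[0,0,0,0,91],[0,0,0,0,91],[0,0,0,0,91],[0,0,-5,0,91],[0,0,-20,0,91],[0,0,-20,0,91],[0,0,-15,0,91]]' |tail -2; python3 st.py
python3 -m jog '[[-34,17,0,0,91],[-34,17,0,0,91],[-34,17,0,0,91],[-34,17,0,0,91],[-34,17,10,0,91],[-34,17,40,0,91],[-34,17,40,0,91],[-33,17,40,0,91]]' |tail -2
python3 - <<'E'
from h import *
s=observe(); R=np.array(s["orientation"]); print(s["position"],s["ft_force"]); print((R.T@(np.array([.432,-.281,.050])-s["position"])*1000).round(1), np.degrees(np.arctan2(R[1,1],R[0,1])))
im,d=capture("side"); cv2.imwrite("pics/s2.png",cv2.resize(im[180:420,200:500],None,fx=2.5,fy=2.5))
E
```

```text
width: 0.0721
grip_force: 0.0
12.95 [0.5162 0.0104 0.2919] ang -42.52 F [ 0.01 -0.49 -0.47] T [-0.009 -0.023  0.033] 0.0721 0.0 j7 -56.6 -26.1
width: 0.0912
grip_force: 0.0
[ 0.43556707 -0.27302116  0.17078444] [ 0.53261356 -0.85644675  1.03555452]
[ -8.3   2.6 120.8] -42.53385472847206
```

View pics/s2.png

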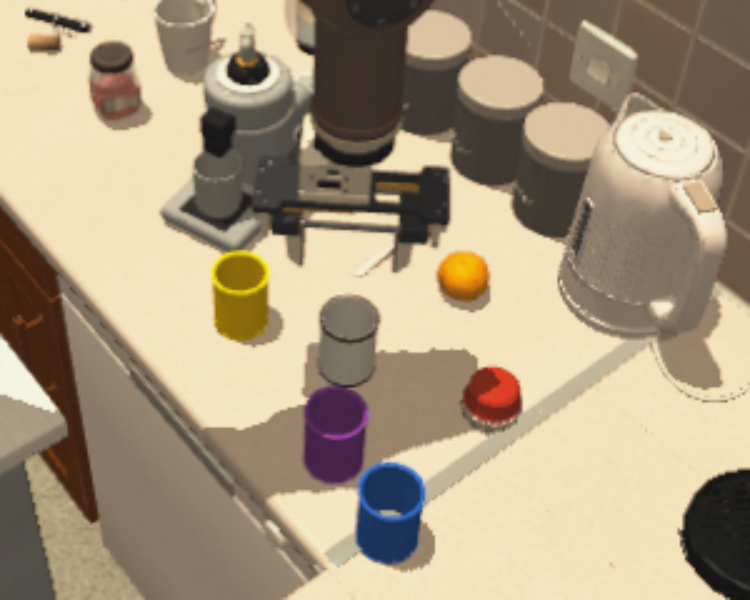

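The gripper is above the hopper (crop ~ (348,340)), and the neighbours are clear of the fingers. Next I descend partway, let it settle and correct.

```bash
python3 -m jog '[[0,0,0,0,91.8],[0,0,0,0,91.8],[0,0,10,0,91.8],[0,0,15,0,91.8],[0,0,15,0,91.8],[0,0,10,0,91.8],[0,0,0,0,91.8],[0,0,0,0,91.8]]' |tail -2
python3 - <<'E'
from h import *
s=observe(); R=np.array(s["orientation"]); print(s["position"],s["ft_force"]); print((R.T@(np.array([.432,-.281,.050])-s["position"])*1000).round(1), np.degrees(np.arctan2(R[1,1],R[0,1])))
E
```

```text
width: 0.0914
grip_force: 0.0
[ 0.43643163 -0.27126163  0.12169267] [ 0.35536192 -0.00058163 -0.21919353]
[-10.2   3.3  71.7] -42.46998041776842
```

```bash
python3 -m jog '[[-5,1.6,0,0,91.8],[-5,1.6,4,0,91.8],[0,0,12,0,91.8],[0,0,15,0,91.8],[0,0,15,0,91.8],[0,0,15,0,91.8],[0,0,10,0,91.8],[0,0,0,0,91.8]]' 20|tail -3; python3 st.py
python3 -m jog '[[0,0,0,0,50],[0,0,0,0,50],[0,0,0,0,50],[0,0,0,0,50],[0,0,0,0,50],[0,0,0,0,50],[0,0,0,0,50],[0,0,0,0,50]]' 20|tail -3; python3 st.py
```

```text
ft_force: [-1.1, -0.5, 0.3]
width: 0.0917
grip_force: 0.0
15.4 [ 0.4305 -0.2807  0.0487] ang -42.52 F [-1.06 -0.47  0.32] T [-0.059  0.021  0.021] 0.0917 0.0 j7 -26.6 -13.6
ft_force: [1.2, -1.2, 6.3]
width: 0.0628
grip_force: 20.0
16.2 [ 0.4322 -0.2815  0.0508] ang -42.52 F [ 1.15 -1.17  6.25] T [-0.193 -0.151 -0.005] 0.0628 20.0 j7 -26.6 -13.7
```

```bash
python3 -m jog '[[0,0,-10,0,50],[0,0,-30,0,50],[0,0,-40,0,50],[0,0,-45,0,50],[0,0,-45,0,50],[0,0,-45,0,50],[0,0,-35,0,50],[0,0,-20,0,50]]' |tail -3; python3 st.py
python3 -m jog '[[8,-4,0,0,50],[18,-9,0,0,50],[24,-12,0,0,50],[24,-12,0,0,50],[24,-12,0,0,50],[24,-12,0,0,50],[24,-12,0,0,50],[24,-12,0,0,50]]' |tail -1
python3 -m jog '[[24,-12,0,0,50],[24,-12,0,0,50],[20,-10,0,0,50],[14,-7,0,0,50],[8,-4,0,0,50],[0,0,0,0,50],[0,0,0,0,50],[0,0,0,0,50]]' |tail -1
python3 - <<'E'
from h import *
s=observe(); R=np.array(s["orientation"]); print(s["position"],s["ft_force"],s["width"]); print((R.T@(np.array([.516,.010,.239])-s["position"])*1000).round(1), np.degrees(np.arctan2(R[1,1],R[0,1])))
im,d=capture("side"); cv2.imwrite("pics/s3.png",cv2.resize(im[80:320,170:470],None,fx=2.5,fy=2.5))
E
```

```text
ft_force: [-0.2, -0.6, -1.6]
width: 0.0625
grip_force: 20.0
17.0 [ 0.4317 -0.2809  0.3239] ang -42.5 F [-0.21 -0.59 -1.6 ] T [-0.026 -0.079  0.036] 0.0625 20.0 j7 -19.2 -16.9
grip_force: 20.0
grip_force: 20.0
[ 0.51110018 -0.00275917  0.3200066 ] [ 0.05792827 -0.89480679 -1.52568661] 0.06236420802227645
[12.8 -5.  81. ] -42.598640894426254
```

View pics/s3.png

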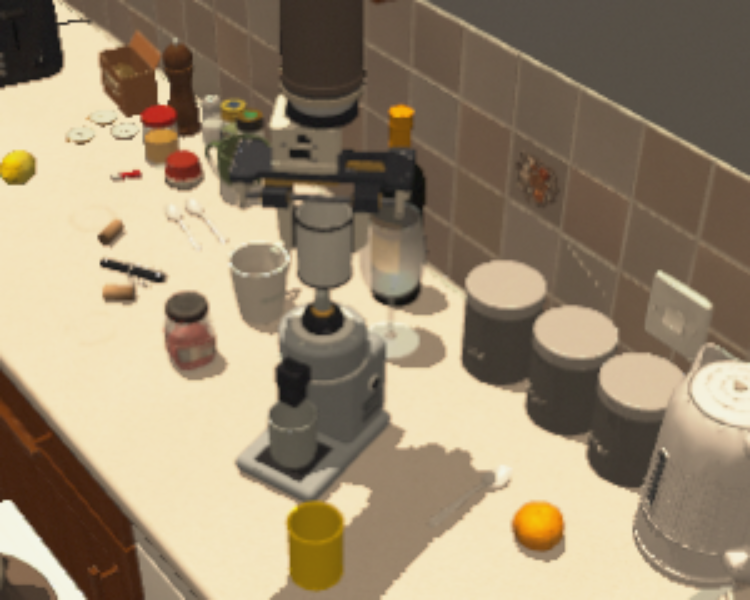

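The hopper is upright over the thumbscrew (crop ~ (323,250) over (322,300)). I'll align it and lower it to just above the collar.

```bash
python3 -m jog '[[6,-2.5,0,0,50],[6.8,-2.5,0,0,50],[0,0,0,0,50],[0,0,0,0,50],[0,0,0,0,50],[0,0,5,0,50],[0,0,5,0,50],[0,0,0,0,50]]' |tail -1; python3 st.py
python3 -m jog '[[0,0,5,0,50],[0,0,8,0,50],[0,0,8,0,50],[0,0,8,0,50],[0,0,8,0,50],[0,0,5,0,50],[0,0,0,0,50],[0,0,0,0,50]]' |tail -1; python3 st.py
```

```text
grip_force: 20.0
19.45 [0.5159 0.0109 0.3093] ang -42.53 F [ 0.16  0.02 -2.23] T [-0.069 -0.058 -0.016] 0.0622 20.0 j7 -56.7 -27.9
grip_force: 20.0
20.25 [0.5165 0.0112 0.2683] ang -42.51 F [ 0.2  -0.13 -0.61] T [-0.046 -0.079 -0.025] 0.0623 20.0 j7 -57.9 -27.8
```

```bash
python3 -m jog '[[-1.2,0.4,0,0,50],[0,0,3,0,50],[0,0,3,0,50],[0,0,3,0,50],[0,0,3,0,50],[0,0,3,0,50],[0,0,0,0,50],[0,0,0,0,50]]' |tail -1; python3 st.py
```

```text
grip_force: 20.0
21.05 [0.5159 0.01   0.2532] ang -42.52 F [ 0.03 -0.07 -0.96] T [-0.008 -0.043 -0.003] 0.0627 20.0 j7 -58.2 -27.6
```

```bash
python3 -m jog '[[0,0,2,0,50],[0,0,2,0,50],[0,0,2,0,50],[0,0,2,0,50],[0,0,2,0,50],[0,0,0,0,50],[0,0,0,0,50],[0,0,0,0,50]]' |tail -1; python3 st.py
```

```text
grip_force: 20.0
21.85 [0.5159 0.0101 0.2434] ang -42.52 F [ 0.16 -0.27 -2.06] T [-0.031 -0.016 -0.011] 0.0626 20.0 j7 -58.5 -27.6
```

```bash
python3 -m jog '[[0,0,0.8,0,50],[0,0,0.8,0,50],[0,0,0.8,0,50],[0,0,0.5,0,50],[0,0,0.5,0,50],[0,0,0.5,0,50],[0,0,0,0,50],[0,0,0,0,50]]' |tail -1; python3 st.py
```

```text
grip_force: 20.0
22.65 [0.5159 0.01   0.2399] ang -42.52 F [-2.28 -0.77  5.81] T [-0.121  0.575  0.04 ] 0.0624 20.0 j7 -58.7 -27.6
```

Contact is at the expected height: Fz rose by about 7 N with TCP z at 0.240. I'll add a little more, then release and rise.

```bash
python3 -m jog '[[0,0,0.3,0,50],[0,0,0,0,50],[0,0,0,0,66],[0,0,0,0,70],[0,0,0,0,80],[0,0,0,0,91.8],[0,0,0,0,91.8],[0,0,0,0,91.8]]' |tail -2; python3 st.py
python3 -m jog '[[0,0,0,0,91.8],[0,0,-5,0,91.8],[0,0,-15,0,91.8],[0,0,-20,0,91.8],[0,0,-25,0,91.8],[0,0,-30,0,91.8],[0,0,-10,0,91.8],[0,0,0,0,91.8]]' |tail -2; python3 st.py
python3 -m jog '[[-30,20,-10,0,91.8],[-30,20,0,0,91.8],[-30,20,0,0,91.8],[-30,20,0,0,91.8],[-30,20,0,0,91.8],[-30,20,0,0,91.8],[-30,20,0,0,91.8],[-20,0,0,0,91.8]]' |tail -2
python3 - <<'E'
from h import *
im,d=capture("top"); sd,_=capture("side"); w=cloud(d)
q=w[190:290,225:315].reshape(-1,3)
r=q[(q[:,2]>.258)&(q[:,2]<.285)]; c,rad=circ(r[:,:2]); print("rim",len(r),c,rad,"z",np.median(r[:,2]),"tilt fit",np.linalg.lstsq(np.c_[r[:,:2]-c,np.ones(len(r))],r[:,2],rcond=None)[0])
f=q[(q[:,2]>.187)&(q[:,2]<.194)]; hd=q[(q[:,2]>.178)&(q[:,2]<.188)]
print("head",len(hd),cv2.minEnclosingCircle((hd[:,:2]*1000).astype(np.float32)))
a=cv2.resize(im[180:300,220:320],None,fx=4,fy=4); b=cv2.resize(sd[130:290,240:373],None,fx=3,fy=3)
cv2.imwrite("pics/f.png",np.hstack([a,b[:480,:399]]))
E
```

```text
width: 0.0911
grip_force: 0.0
23.45 [0.5159 0.01   0.239 ] ang -42.52 F [-0.36  0.2   0.29] T [-0.032 -0.045 -0.031] 0.0911 0.0 j7 -58.7 -27.5
width: 0.0923
grip_force: 0.0
24.25 [0.5166 0.0102 0.3456] ang -42.52 F [-0.31  0.16  0.02] T [-0.018 -0.065 -0.012] 0.0923 0.0 j7 -55.9 -27.9
width: 0.0919
grip_force: 0.0
rim 233 [0.51430376 0.01038922] 0.02992262801056903 z 0.2696989512609569 tilt fit [-0.01762598  0.00446863  0.26921155]
head 511 ((514.2607421875, 9.256855010986328), 53.0515022277832)
```

View pics/f.png

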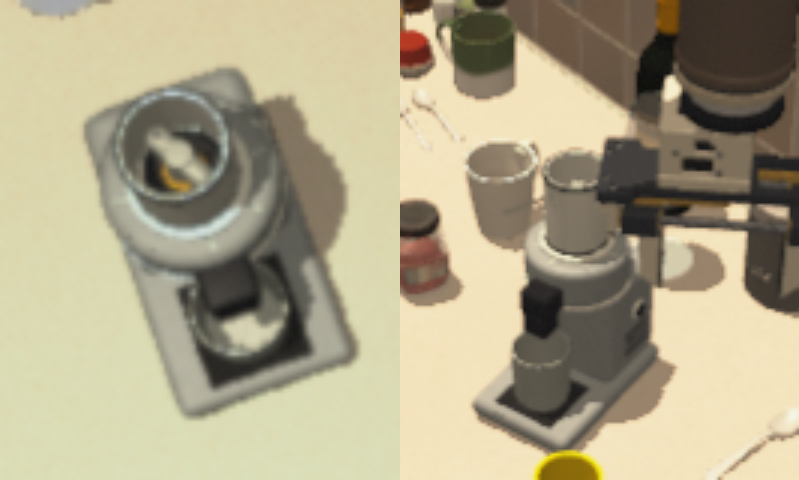

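The hopper stands home: the rim is at 0.2695 m (0.269 expected), it is level within noise, and it is concentric with the head. The bar, seen at (150,130)–(205,180), still lies at the angle where I left it. I'm handing in.

```bash
python3 -c "
from cell import *
print(finish_job())"
```

```text
the job is handed in; nothing more can be done
None
```

The job is handed in, with no verdict shown: I turned the thumbscrew clockwise to the touch (about 0.3 N m) and backed it off about 90°, then set the hopper level and fully home on the grinder and let go of it, touching nothing else.

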